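# Press the canister lids home in order

## Robot

A 6-joint arm with a two-finger parallel gripper is mounted at the origin on a cart in front of the work surface, level with it; the furniture and walls round the work are solid. World frame = base frame: x ahead of the robot, y to its left, z up, the work surface at z = 0. Lengths are in mm, angles in rad, forces in N, time in s.
With the tool pointing down it reaches from about 275 to 750 mm from the base axis. Payload 10.2 kg.
Tool frame: the origin (TCP) lies at the very end of the fingers, on their centre line; the grasp point (between the pads) lies 19 mm behind it (ctrl.grip_depth is the distance from the TCP to the grasp point, in mm); z points along the fingers, x is the direction in which the jaws open and shut, and the axes are right-handed (so a half turn about z gives the same grasp; the last joint's range is limited). The gripper opens to 85 mm and grips with 20 to 120 N. Pads are 22 mm wide; open, the fingers measure 114 mm over their backs; the gripper's body (76 mm by 85 mm) begins 54 mm behind the grasp point. The pads swing forward as they close: fully open they stand 13 mm farther back than shut.
Start: joints at [-0.223, 0.313, 1.498, -0, 1.331, -0.223], TCP at [525.006, -0.013, 231.294] pointing down, gripper open.
Joint ranges: [-2.94, 2.94], [-0.97, 2.17], [0.19, 2.56], [-1.23, 4.37], [0.02, 3.11], [-2.88, 2.88]. Speed limits (rad/s): [2.39, 2.39, 3.01, 3.14, 3.14, 3.14].

## Interface

Orientations are given as a unit quaternion [w, x, y, z].
In Python, from rig import ctrl gives the robot as it stands.
- The arm moves only by the tool play_rows, never from a script. Its argument "motion" is a list of rows, each a list of 2 entries, a list of its own where there are three numbers: the shift along the tool's x, y, z in mm, then the turn, a rotation vector about the tool's x, y, z in degrees. A call has 1 to 20 rows; each row shifts and turns the commanded pose from where the row before left it, along the tool's axes as they then stand; what a row does not reach is not made up. A row lasts 1/12 s, in which the tool goes at most 41.7 mm and 7.16 degrees, less where a joint would pass 70% of its speed; a pose out of reach is approached as far as the arm can. A call with a gripper value outside its range is refused whole. "fingers" is the finger opening in mm, from 0 to 85.4, set as the call begins (left out, the last holds). The fingers move at their own pace and stop on an object; "squeeze" is the grip in N (left out, the last holds). Time passes only in rows, so rows that do not move let the fingers close. It gives the time, the measured TCP pose, the force and the opening at its end, in the units of the state.
- ctrl.sense(): the state, without advancing time (a new reading comes with each control period).
- ctrl.capture(name): name is "scene" or "side" or "wrist"; returns the picture (480x640x3 uint8, red, green, blue); there is no depth.
- ctrl.get_calibration(name): a dict with "K" (3x3 intrinsics, pixels), "R" (3x3) and "t" (3): a world point X has camera coordinates R X + t; the wrist camera has in their place "tool_from_camera" (4x4, takes a point from camera to tool coordinates, whose origin is the TCP and whose axes are the tool frame's). Camera axes: x right, y down, z forward; pixel columns grow to the right and rows downward; lengths in mm; the calibration is good to about 2 mm. The wrist camera is an equidistant fisheye: a pixel r from the principal point sees the ray r / f radians off the axis. A picture is of the moment at which its call begins: read the wrist's pose just before it. get_calibration takes no time and is no camera call.
- ctrl.finish_job(): hands the job in, once; it reports no verdict.
Trained networks look in the newest picture that a camera, given by its name, has taken for a name from the list of things; names that differ only in an ending like _2 or _b are one class to them, and where a whole thing is asked for, a point or a joint stands for the part that bears it (a point fixed in the world has none). Each returns a list of dicts, best first, with "p" (0 to 1); they miss things now and then, are a little off and sometimes report something else, mostly with a low value. They report only what shows in the picture. A call takes as long as a camera call. They do not tell look-alikes from the thing itself.
- ctrl.spot_in(camera, name): "position" ([column, row] as shares, 0 to 1, of the picture: columns of its width, rows of its height, amid what is visible of it).
The state is a dict: "time_s": time; "joints": joint angles; "dq": joint speeds; "tau": joint torques, N m; "eef_pos": TCP position; "ee_rot": TCP orientation; "force": force on the tool from outside, world axes, zero at the start; "wrist_torque": the same for the moment, N m; "grip_width": opening from 0.0 (shut) to 1.0 (fully open).
Only numpy, scipy, OpenCV 4.12 (cv2) and the standard library are available. Lean on these libraries where they do the work, as an engineer would, in place of code of your own. Each camera call takes 0.05 s, during which the arm holds its last target. There are 200 camera calls.

## Task

The wooden lids of the three glass canisters stand slightly proud; close them in the order in which they will go back on the pantry shelf. With the fingertips, gently press each lid straight down until it is fully home: first the slim pasta canister, then the shortest canister, last the tallest and widest one. Do not lift, tip or shove the canisters or pull at their lids, and leave the mug, lemon and salt shaker where they are.

Things in the scene. Friction and masses are not known exactly. Their poses are not given: they have to be found in the camera images.
- pasta: the slimmest of the three canisters, of middle height, with pasta shapes inside: upright clear glass cylinder standing loose on the worktop, 82 mm across, glass 163 mm tall, 177 mm with the lid fully home; 0.4 to 1 kg. Origin at the centre of its underside, z up its axis
- pasta_lid (a joint): how far the wooden lid of this canister stands up from its fully home position, in m: 0 = fully home, starts at 0.006 to 0.0095. It slides straight up and down, has about 3 N of seal friction and stays where it is left
- pasta_lid_top (a point): centre of the flat top of this canister's wooden lid, a plain disc 82 mm across and 14 mm thick with no knob; moves with the lid; 177 mm above the worktop when the lid is fully home
- oats: the shortest of the three canisters, with pale dry goods inside: upright clear glass cylinder standing loose on the worktop, 88 mm across, glass 136 mm tall, 150 mm with the lid fully home; 0.4 to 1 kg. Origin at the centre of its underside, z up its axis
- oats_lid (a joint): how far the wooden lid of this canister stands up from its fully home position, in m: 0 = fully home, starts at 0.006 to 0.0095. It slides straight up and down, has about 3 N of seal friction and stays where it is left
- oats_lid_top (a point): centre of the flat top of this canister's wooden lid, a plain disc 88 mm across and 14 mm thick with no knob; moves with the lid; 150 mm above the worktop when the lid is fully home
- rice: the tallest and widest of the three canisters, with pale dry goods inside: upright clear glass cylinder standing loose on the worktop, 100 mm across, glass 176 mm tall, 190 mm with the lid fully home; 0.4 to 1 kg. Origin at the centre of its underside, z up its axis
- rice_lid (a joint): how far the wooden lid of this canister stands up from its fully home position, in m: 0 = fully home, starts at 0.006 to 0.0095. It slides straight up and down, has about 3 N of seal friction and stays where it is left
- rice_lid_top (a point): centre of the flat top of this canister's wooden lid, a plain disc 100 mm across and 14 mm thick with no knob; moves with the lid; 190 mm above the worktop when the lid is fully home
- mug: white mug with a dark wave pattern, 79 mm across, 115 mm over the handle, 98 mm tall, between robot and canisters; to be left alone. Origin at centre of underside
- lemon: yellow lemon, 78x55x56 mm, between robot and canisters; to be left alone. Origin at centre of underside
- salt: salt shaker, clear with a grey domed top, 44 mm across, 90 mm tall, between robot and canisters; to be left alone. Origin at centre of underside
There are look-alikes about, which are no part of the job. Leave any blue, green or orange look-alike of the oats alone.

How it is judged (in metres and radians):
On the way, in this order (a step that is already met when the one before it is completed fails the run):
1. the pasta lid is home, the other two still up (value of joint pasta_lid below 0.002 m and value of joint each of oats_lid, rice_lid above 0.0045 m), for 0.1 s.
2. then the lid of the shortest canister is home too, the tallest still up (value of joint each of pasta_lid, oats_lid below 0.002 m and value of joint rice_lid above 0.0045 m), for 0.1 s.
3. last the lid of the tallest canister is home (value of joint each of pasta_lid, oats_lid, rice_lid below 0.002 m), for 0.1 s.
At the end, for the whole second after the job is handed in: all three lids are within 2 mm of fully home, the canisters stand upright (within 0.05 rad) and at rest within 30 mm of where they stood, and the mug, lemon and salt shaker are at rest within 30 mm of where they were (all of step 3 and distance of each of pasta, oats, rice, mug, lemon, salt from where it was at the start of the episode below 0.03 m and angle between each of pasta, oats, rice's own z axis and vertical below 0.05 rad and linear speed of each of pasta, oats, rice, mug, lemon, salt below 0.02 m/s); the robot touches nothing.
It fails at once if a lid pressed before its turn ((value of joint oats_lid below 0.0045 m and value of joint pasta_lid above 0.003 m) or (value of joint rice_lid below 0.0045 m and value of joint pasta_lid above 0.003 m) or (value of joint rice_lid below 0.0045 m and value of joint oats_lid above 0.003 m)).
It fails at once if a lid pulled further up, or a canister lifted (value of joint any of pasta_lid, oats_lid, rice_lid above 0.016 m or height (world z) of any of pasta, oats, rice above 0.012 m).
It fails at once if a canister tipped or pushed more than 30 mm from its place (angle between any of pasta, oats, rice's own z axis and vertical above 0.2 rad or distance of any of pasta, oats, rice from where it was at the start of the episode above 0.03 m).
It fails at once if a canister or its lid pressed hard (over 40 N) (contact force between any of pasta, oats, rice and the arm above 40 N or contact force between any of pasta, oats, rice and the fingers above 40 N).
It fails at once if mug, lemon or salt shaker disturbed (distance of any of mug, lemon, salt from where it was at the start of the episode above 0.03 m).
It also fails if it takes over 42 s, if anything falls off the work surface, if the arm or the gripper's body presses on something with over 40 N, if the wrist force passes 120 N, or if a joint passes its speed limit or range.

## Working session

There is one attempt and no reset: what is moved stays moved. The work goes in short steps, Python scripts to look and compute and a tool call to move; the robot and the scene stay as the last step left them, time stands still between calls to the robot, and variables do not carry over. Pictures are saved under pics/ and viewed, about 8 in all and at most 12, crops included, and the job is handed in when it is done.

Besides the shell and the picture viewer there is one more tool, called after "Request:" as name(argument=value, ...) on one line, values as JSON. play_rows: Moves the arm, as the interface text tells. Its arguments: {"type":"object","properties":{"motion":{"type":"array"},"fingers":{"type":"number"},"squeeze":{"type":"number"}},"required":["motion"]}

```bash
mkdir -p pics; python3 - <<'E'
from rig import ctrl
import cv2,numpy as np
s=ctrl.sense();print({k:np.round(v,3).tolist() for k,v in s.items()})
for c in("scene","side","wrist"):
    im=ctrl.capture(c);cv2.imwrite(f"pics/{c}0.png",im[:,:,::-1])
    k=ctrl.get_calibration(c);print(c,{a:np.round(b,4).tolist() for a,b in k.items() if not isinstance(b,str)})
    for n in("pasta","oats","rice","pasta_lid_top","oats_lid_top","rice_lid_top","mug","lemon","salt"):
        print(n,[(np.round(np.array(d["position"])*[640,480],0).tolist(),round(d["p"],2)) for d in ctrl.spot_in(c,n)[:4]])
E
```

```text
{'time_s': 0.0, 'joints': [-0.223, 0.313, 1.498, -0.0, 1.331, -0.223], 'dq': [0.002, 0.0, 0.001, -0.001, -0.001, -0.003], 'tau': [-0.001, -41.226, -25.974, -0.0, 0.004, -0.0], 'eef_pos': [524.742, 0.015, 230.736], 'ee_rot': [-0.0, 1.0, -0.0, -0.001], 'force': [-0.253, -0.333, 0.168], 'wrist_torque': [-0.013, -0.035, 0.015], 'grip_width': 0.999}
scene {'K': [[618.708, 0.0, 311.3012], [0.0, 618.708, 234.7394], [0.0, 0.0, 1.0]], 'R': [[-0.8444, -0.5356, 0.0143], [-0.2433, 0.3595, -0.9009], [0.4773, -0.7641, -0.4339]], 't': [423.289, 258.7766, 1273.718]}
pasta [([212.0, 262.0], 0.63)]
oats [([274.0, 339.0], 0.95), ([272.0, 257.0], 0.79), ([343.0, 204.0], 0.75), ([214.0, 331.0], 0.74)]
rice [([312.0, 220.0], 0.88)]
pasta_lid_top [([209.0, 242.0], 0.83), ([346.0, 285.0], 0.47)]
oats_lid_top [([275.0, 311.0], 0.75), ([271.0, 228.0], 0.66), ([343.0, 188.0], 0.62), ([209.0, 304.0], 0.57)]
rice_lid_top [([306.0, 187.0], 0.79)]
mug [([386.0, 260.0], 0.58)]
lemon [([304.0, 329.0], 0.81)]
salt [([346.0, 289.0], 0.64)]
side {'K': [[611.2556, 0.0, 321.9575], [0.0, 611.2556, 233.4576], [0.0, 0.0, 1.
[... 637 characters left out ...]
, 0.72), ([357.0, 322.0], 0.46), ([401.0, 241.0], 0.44)]
wrist {'K': [[371.6483, 0.0, 316.3395], [0.0, 371.6483, 240.9444], [0.0, 0.0, 1.0]], 'tool_from_camera': [[1.0, 0.0003, -0.0003, -1.4751], [-0.0002, 0.9529, 0.3031, -77.3783], [0.0004, -0.3031, 0.9529, -141.6114], [0.0, 0.0, 0.0, 1.0]]}
pasta [([460.0, 19.0], 0.9)]
oats [([418.0, 210.0], 0.92)]
rice [([399.0, 380.0], 0.82), ([529.0, 6.0], 0.71), ([478.0, 460.0], 0.66), ([426.0, 217.0], 0.55)]
pasta_lid_top [([529.0, 5.0], 0.76), ([427.0, 215.0], 0.4)]
oats_lid_top [([428.0, 217.0], 0.7), ([219.0, 372.0], 0.18)]
rice_lid_top [([478.0, 459.0], 0.79)]
mug [([219.0, 372.0], 0.66)]
lemon [([205.0, 36.0], 0.79)]
salt [([195.0, 223.0], 0.85)]
```

View pics/scene0.png

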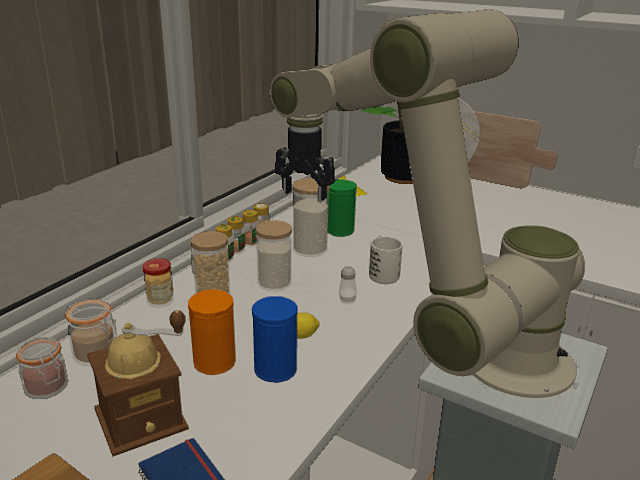

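View pics/side0.png

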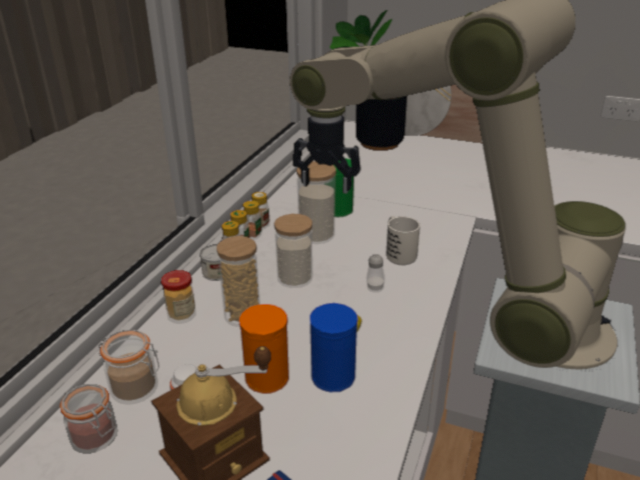

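View pics/wrist0.png

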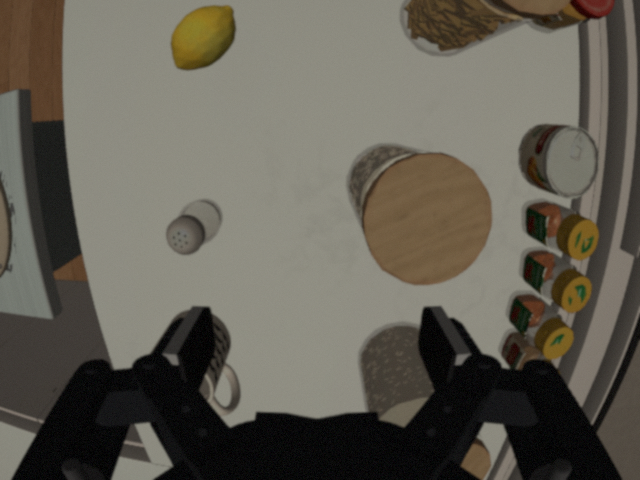

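Scene, side and wrist views: pasta at scene (212,262), the clear wood-lidded oats at (274,257), rice at (312,220). Look-alikes of the oats are the orange (214,331), blue (274,339) and green (343,204) cylinders, which are rejected. The other jars have clasps or red caps. The wrist view shows the oats lid at (427,217). Next I compute positions from the lids.

```bash
cat >h.py <<'E'
from rig import ctrl
import numpy as np
from scipy.spatial.transform import Rotation as Ro
def ray(c,px,s=None):
    k=ctrl.get_calibration(c);K=np.array(k["K"]);v=np.array([(px[0]-K[0,2])/K[0,0],(px[1]-K[1,2])/K[1,1]])
    if c=="wrist":
        th=np.hypot(*v);d=np.r_[np.sin(th)*v/max(th,1e-9),np.cos(th)]
        T=np.array(k["tool_from_camera"]);q=np.array(s["ee_rot"]);R=Ro.from_quat(q[[1,2,3,0]]).as_matrix()
        return R@T[:3,3]+s["eef_pos"],R@T[:3,:3]@d
    R=np.array(k["R"]);return -R.T@np.array(k["t"]),R.T@np.r_[v,1]
def onz(c,px,z,s=None):
    o,d=ray(c,px,s);return (o+d*(z-o[2])/d[2])[:2].round(1)
E
python3 - <<'E'
from h import *;import cv2
s=ctrl.sense()
for n,z,sc,sd in(("pasta",185,(209,242),(236,248)),("oats",158,(274,229),(293.5,225)),("rice",198,(306,187),(318,173))):
    print(n,"scene",onz("scene",sc,z),"side",onz("side",sd,z))
print("oats wrist",onz("wrist",(427,218),158,s))
for n,p,q in(("mug",(386,260),(405,242)),("salt",(346,289),(377,272))): print(n,onz("scene",p,50),onz("side",q,50),)
a=cv2.resize(cv2.imread("pics/scene0.png")[165:305,180:360],None,fx=4,fy=4,interpolation=2)
cv2.imwrite("pics/crop0.png",a)
E
```

```text
pasta scene [629.8 213.4] side [641.6 204.2]
oats scene [585.9  35. ] side [589.9  34.8]
rice scene [ 615.7 -149.5] side [ 607.3 -159.2]
oats wrist [591.4  23.8]
mug [ 381.1 -159.9] [ 377.1 -157.1]
salt [394.7  20.2] [403.6  -6.7]
```

View pics/crop0.png

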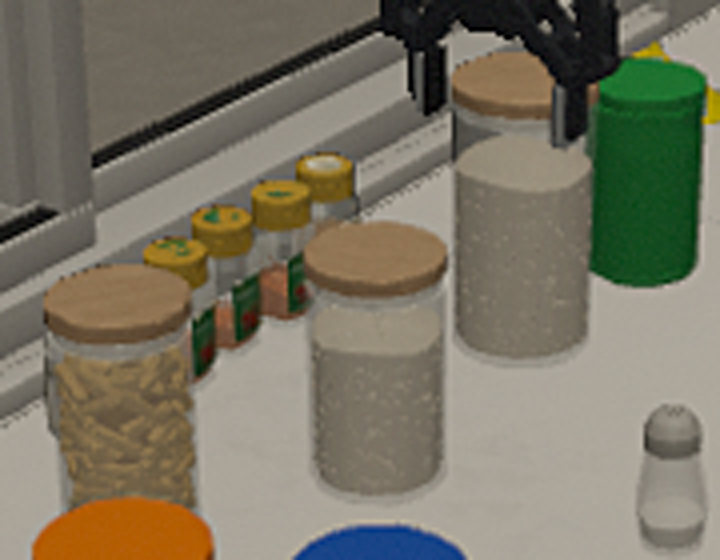

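The crop confirms three wood-lidded clear jars: pasta lid (209,239), oats (274,228), rice (~311,185). All are distinct from the painted cylinders. I'll shut the fingers and move beside the pasta for a wrist view.

Request:
play_rows(motion=[[[12,-18,-3],[0,0,0]],[[12,-19,-3],[0,0,0]],[[12,-19,-3],[0,0,0]],[[12,-19,-3],[0,0,0]],[[12,-19,-3],[0,0,0]],[[12,-19,-3],[0,0,0]],[[12,-19,-2],[0,0,0]],[[11,-18,0],[0,0,0]],[[0,0,0],[0,0,0]],[[0,0,0],[0,0,0]],[[0,0,0],[0,0,0]]], fingers=0, squeeze=20)

```text
time_s: 2.42
eef_pos: [619.8, 149.5, 251.1]
ee_rot: [0.0, 1.0, -0.0, -0.0]
force: [-0.1, -1.2, 1.0]
grip_width: 0.002
```

```bash
python3 - <<'E'
from h import *;import cv2
s=ctrl.sense();print(s["eef_pos"],s["ee_rot"],s["grip_width"],s["force"])
im=ctrl.capture("wrist");cv2.imwrite("pics/w1.png",im[:,:,::-1])
for n,z in(("pasta",185),("oats",158)):
  for d in ctrl.spot_in("wrist",n+"_lid_top")[:3]:
    p=np.array(d["position"])*[640,480];print(n,p.round(),round(d["p"],2),onz("wrist",p,z,s))
E
```

```text
[619.78493108 149.50820748 251.10667291] [ 1.51290551e-04  9.99999951e-01 -8.39316875e-05 -2.62300667e-04] 0.002472236870656153 [-0.14609371 -1.18847504  1.00559124]
pasta [358. 182.] 0.76 [641.7 195.5]
pasta [131. 190.] 0.27 [504.3 193.7]
oats [317. 398.] 0.91 [618.8  16.5]
oats [161.  11.] 0.9 [515.3 311.6]
oats [43. 64.] 0.77 [413.  291.7]
```

View pics/w1.png

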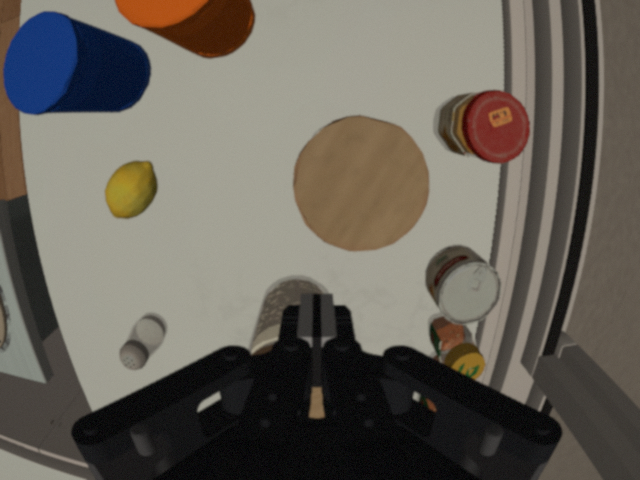

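Wrist view: pasta lid centre at (361,183), giving about (642,196). The side view says y≈204, so I'll aim at (642,199), well within the lid, and descend to z≈192.

Request:
play_rows(motion=[[[11,-25,0],[0,0,0]],[[11,-25,0],[0,0,0]],[[0,0,20],[0,0,0]],[[0,0,20],[0,0,0]],[[0,0,15],[0,0,0]],[[0,0,4],[0,0,0]],[[0,0,0],[0,0,0]],[[0,0,0],[0,0,0]]])

```text
time_s: 3.23
eef_pos: [642.3, 199.6, 193.5]
ee_rot: [-0.0, 1.0, -0.0, 0.001]
force: [0.2, 0.5, 1.5]
grip_width: -0.002
```

```bash
python3 - <<'E'
from h import *;import cv2
s=ctrl.sense();print(s["eef_pos"],s["force"])
w=ctrl.capture("wrist");b=ctrl.capture("scene")[190:290,140:290];c=ctrl.capture("side")[190:290,165:315]
a=np.hstack([cv2.resize(w,(534,400)),np.vstack([cv2.resize(b,(266,200)),cv2.resize(c,(266,200))])])
cv2.imwrite("pics/w2.png",a[:,:,::-1])
E
```

```text
[642.3321137  199.62663905 193.46778336] [0.18710296 0.48171225 1.50748221]
```

View pics/w2.png

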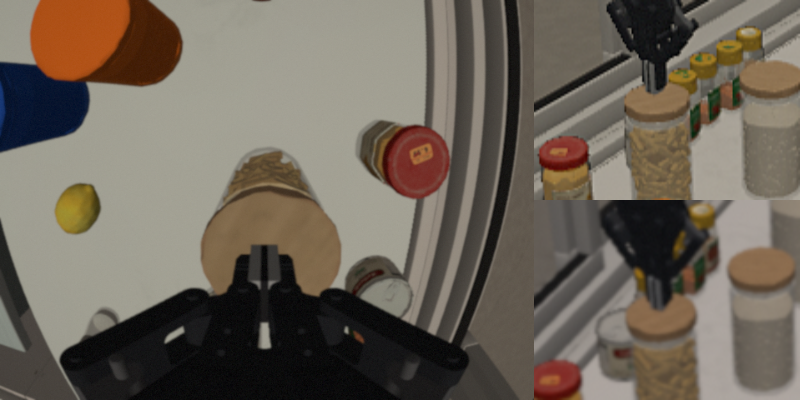

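The shut tips are over the pasta lid, near its centre (wrist tile tip ~(264,265), lid ~(271,250)). I'll descend slowly with small steps.

Request:
play_rows(motion=[[[2,-3,1],[0,0,0]],[[0,0,1],[0,0,0]],[[0,0,1],[0,0,0]],[[0,0,1],[0,0,0]],[[0,0,1],[0,0,0]],[[0,0,1],[0,0,0]],[[0,0,1],[0,0,0]],[[0,0,1],[0,0,0]],[[0,0,1],[0,0,0]]])

```text
time_s: 4.13
eef_pos: [644.1, 203.0, 183.6]
ee_rot: [-0.0, 1.0, 0.0, 0.0]
force: [-1.8, 0.4, 2.5]
grip_width: 0.0
```

Request:
play_rows(motion=[[[0,0,1],[0,0,0]],[[0,0,1],[0,0,0]],[[0,0,1],[0,0,0]]])

```text
time_s: 4.38
eef_pos: [644.1, 203.0, 180.4]
ee_rot: [0.0, 1.0, -0.0, 0.0]
force: [-0.6, 0.5, 2.5]
grip_width: 0.001
```

Request:
play_rows(motion=[[[0,0,1],[0,0,0]],[[0,0,1],[0,0,0]]])

```text
time_s: 4.55
eef_pos: [644.0, 203.0, 178.3]
ee_rot: [-0.0, 1.0, -0.0, 0.0]
force: [-1.0, 0.5, 3.0]
grip_width: 0.0
```

Request:
play_rows(motion=[[[0,0,0.7],[0,0,0]],[[0,0,0],[0,0,0]]])

```text
time_s: 4.72
eef_pos: [644.0, 203.0, 177.4]
ee_rot: [0.0, 1.0, -0.0, -0.0]
force: [-1.5, -0.5, 1.0]
grip_width: 0.003
```

Request:
play_rows(motion=[[[0,0,0.5],[0,0,0]],[[0,0,0],[0,0,0]]])

```text
time_s: 4.88
eef_pos: [644.0, 203.0, 177.1]
ee_rot: [-0.0, 1.0, 0.0, 0.0]
force: [-1.3, 0.3, 1.4]
grip_width: 0.002
```

Request:
play_rows(motion=[[[0,0,0.5],[0,0,0]],[[0,0,0],[0,0,0]]])

```text
time_s: 5.05
eef_pos: [644.1, 203.0, 177.0]
ee_rot: [-0.0, 1.0, 0.0, 0.0]
force: [-1.2, 0.1, 5.6]
grip_width: -0.002
```

Request:
play_rows(motion=[[[0,0,0.5],[0,0,0]],[[0,0,0],[0,0,0]]])

```text
time_s: 5.22
eef_pos: [644.2, 203.1, 177.0]
ee_rot: [-0.0, 1.0, 0.0, 0.001]
force: [-1.8, -0.0, 6.4]
grip_width: 0.001
```

Pasta lid stopped at z = 177.0 with rising force, so it is home. Lift and go over the oats lid.

Request:
play_rows(motion=[[[0,0,-5],[0,0,0]],[[0,0,-15],[0,0,0]],[[0,0,-28],[0,0,0]],[[0,0,-28],[0,0,0]],[[-6,19,0],[0,0,0]],[[-9,29,0],[0,0,0]],[[-9,29,0],[0,0,0]],[[-9,29,0],[0,0,0]],[[-9,29,0],[0,0,0]],[[-8,25,0],[0,0,0]],[[-4,13,0],[0,0,0]],[[0,0,20],[0,0,0]],[[0,0,30],[0,0,0]],[[0,0,22],[0,0,0]],[[0,0,8],[0,0,0]],[[0,0,0],[0,0,0]],[[0,0,0],[0,0,0]]])

```text
time_s: 6.63
eef_pos: [590.5, 30.2, 173.0]
ee_rot: [0.0, 1.0, 0.0, 0.0]
force: [0.8, 1.0, 0.1]
grip_width: 0.001
```

```bash
python3 - <<'E'
from h import *;import cv2
s=ctrl.sense();print(s["eef_pos"],s["force"])
w=ctrl.capture("wrist");b=ctrl.capture("scene")[165:285,160:340];c=ctrl.capture("side")[165:305,200:410]
a=np.hstack([cv2.resize(w,(500,375)),np.vstack([cv2.resize(b,(300,200)),cv2.resize(c,(300,175))])])
cv2.imwrite("pics/w3.png",a[:,:,::-1])
E
```

```text
[590.51454056  30.24788347 172.975685  ] [0.8175863  1.04161698 0.0976605 ]
```

View pics/w3.png

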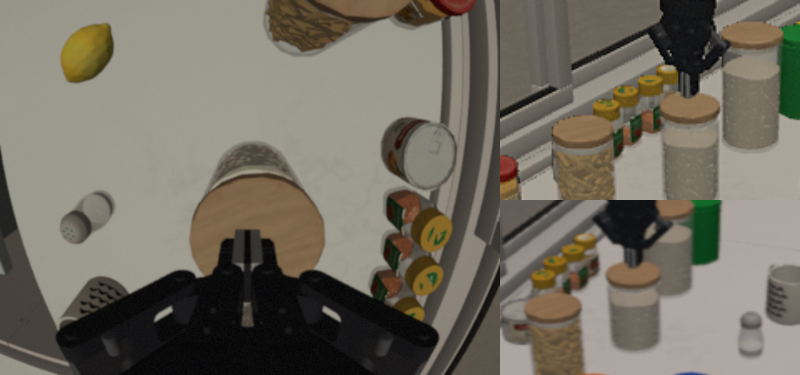

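Tips over the oats lid (wrist tile tip (247,235), lid centre ~(257,238)). The pasta and rice are undisturbed. Pressing slowly.

Request:
play_rows(motion=[[[3,-1,4],[0,0,0]],[[2,-1,4],[0,0,0]],[[0,0,3],[0,0,0]],[[0,0,1],[0,0,0]],[[0,0,1],[0,0,0]],[[0,0,1],[0,0,0]],[[0,0,1],[0,0,0]],[[0,0,1],[0,0,0]],[[0,0,1],[0,0,0]],[[0,0,1],[0,0,0]],[[0,0,1],[0,0,0]]])

```text
time_s: 7.7
eef_pos: [595.0, 32.0, 153.2]
ee_rot: [0.0, 1.0, -0.0, 0.0]
force: [-0.9, 0.3, 1.9]
grip_width: 0.001
```

Request:
play_rows(motion=[[[0,0,1],[0,0,0]],[[0,0,1],[0,0,0]],[[0,0,1],[0,0,0]],[[0,0,0.5],[0,0,0]],[[0,0,0],[0,0,0]]])

```text
time_s: 8.12
eef_pos: [595.1, 32.0, 150.0]
ee_rot: [0.0, 1.0, 0.0, 0.0]
force: [-1.4, 0.4, 5.0]
grip_width: 0.002
```

Request:
play_rows(motion=[[[0,0,0.7],[0,0,0]],[[0,0,0],[0,0,0]]])

```text
time_s: 8.28
eef_pos: [595.3, 32.0, 150.0]
ee_rot: [0.0, 1.0, 0.0, 0.001]
force: [-2.9, 0.2, 9.6]
grip_width: -0.0
```

Request:
play_rows(motion=[[[0,0,0.5],[0,0,0]],[[0,0,0],[0,0,0]]])

```text
time_s: 8.45
eef_pos: [595.4, 32.0, 149.9]
ee_rot: [0.0, 1.0, 0.0, 0.001]
force: [-3.2, 0.9, 12.3]
grip_width: 0.0
```

Oats lid stopped at z = 150.0, home. Up and over to the rice.

Request:
play_rows(motion=[[[0,0,-5],[0,0,0]],[[0,0,-22],[0,0,0]],[[0,0,-30],[0,0,0]],[[0,0,-30],[0,0,0]],[[0,0,-10],[0,0,0]],[[2,15,0],[0,0,0]],[[2,27,0],[0,0,0]],[[2,30,0],[0,0,0]],[[2,30,0],[0,0,0]],[[2,30,0],[0,0,0]],[[2,30,0],[0,0,0]],[[2,18,0],[0,0,0]],[[1,10,0],[0,0,0]],[[0,0,12],[0,0,0]],[[0,0,10],[0,0,0]],[[0,0,5],[0,0,0]],[[0,0,0],[0,0,0]],[[0,0,0],[0,0,0]]])

```text
time_s: 9.95
eef_pos: [610.0, -157.4, 218.1]
ee_rot: [-0.0, 1.0, 0.0, -0.0]
force: [0.6, 0.1, 0.0]
grip_width: 0.001
```

```bash
python3 - <<'E'
from h import *;import cv2
s=ctrl.sense();print(s["eef_pos"],s["force"])
w=ctrl.capture("wrist");b=ctrl.capture("scene")[145:265,210:390];c=ctrl.capture("side")[135:275,220:430]
a=np.hstack([cv2.resize(w,(500,375)),np.vstack([cv2.resize(b,(300,200)),cv2.resize(c,(300,175))])])
cv2.imwrite("pics/w4.png",a[:,:,::-1])
E
```

```text
[ 609.97281564 -157.43645634  218.14824567] [0.6341931  0.12889369 0.04527915]
```

View pics/w4.png

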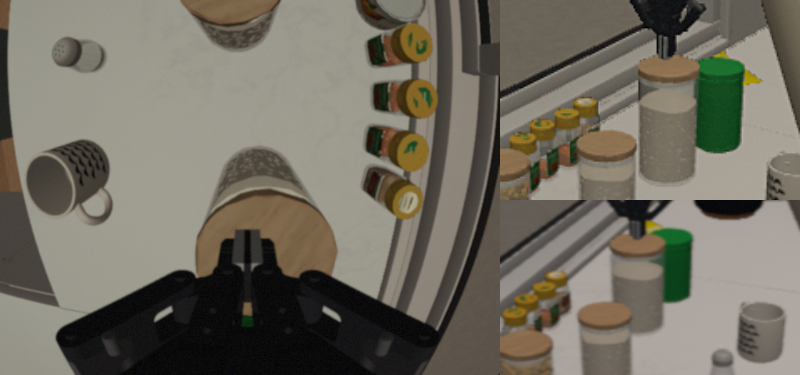

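Tips over the rice lid (tip (247,245), lid centre ~(266,252)); shift +10 mm in x and press.

Request:
play_rows(motion=[[[5,0,3],[0,0,0]],[[5,0,6],[0,0,0]],[[0,0,5],[0,0,0]],[[0,0,2],[0,0,0]],[[0,0,1],[0,0,0]],[[0,0,1],[0,0,0]],[[0,0,1],[0,0,0]],[[0,0,1],[0,0,0]],[[0,0,1],[0,0,0]],[[0,0,1],[0,0,0]],[[0,0,1],[0,0,0]],[[0,0,1],[0,0,0]],[[0,0,1],[0,0,0]]])

```text
time_s: 11.18
eef_pos: [620.0, -158.1, 193.6]
ee_rot: [0.0, 1.0, -0.0, 0.0]
force: [-1.0, 0.1, 1.9]
grip_width: -0.004
```

Request:
play_rows(motion=[[[0,0,1],[0,0,0]],[[0,0,1],[0,0,0]],[[0,0,0.5],[0,0,0]],[[0,0,0],[0,0,0]]])

```text
time_s: 11.52
eef_pos: [620.0, -158.0, 190.7]
ee_rot: [-0.0, 1.0, 0.0, -0.0]
force: [-0.5, -0.3, 1.3]
grip_width: 0.0
```

Request:
play_rows(motion=[[[0,0,0.7],[0,0,0]],[[0,0,0],[0,0,0]]])

```text
time_s: 11.68
eef_pos: [620.0, -158.0, 190.1]
ee_rot: [0.0, 1.0, 0.0, 0.0]
force: [0.2, -0.6, 1.2]
grip_width: -0.001
```

Request:
play_rows(motion=[[[0,0,0.5],[0,0,0]],[[0,0,0],[0,0,0]]])

```text
time_s: 11.85
eef_pos: [620.1, -158.0, 190.0]
ee_rot: [0.0, 1.0, -0.0, 0.0]
force: [-0.8, 0.6, 4.6]
grip_width: -0.003
```

Request:
play_rows(motion=[[[0,0,0.7],[0,0,0]],[[0,0,0],[0,0,0]]])

```text
time_s: 12.02
eef_pos: [620.1, -158.0, 190.0]
ee_rot: [0.0, 1.0, 0.0, 0.001]
force: [-2.8, 1.3, 7.6]
grip_width: 0.0
```

Request:
play_rows(motion=[[[0,0,-5],[0,0,0]],[[0,0,-20],[0,0,0]],[[0,0,-30],[0,0,0]],[[-10,0,-20],[0,0,0]],[[-30,5,0],[0,0,0]],[[-30,5,0],[0,0,0]],[[-30,5,0],[0,0,0]],[[0,0,0],[0,0,0]],[[0,0,0],[0,0,0]],[[0,0,0],[0,0,0]]])

```text
time_s: 12.85
eef_pos: [520.5, -173.1, 264.1]
ee_rot: [0.0, 1.0, -0.0, 0.0]
force: [0.0, -0.3, 0.0]
grip_width: -0.002
```

```bash
python3 - <<'E'
from h import *;import cv2
s=ctrl.sense();print(s["eef_pos"],s["force"])
b=ctrl.capture("scene")[145:345,180:420];c=ctrl.capture("side")[145:345,190:430]
cv2.imwrite("pics/end.png",np.hstack([cv2.resize(x,(400,333),interpolation=2) for x in(b,c)])[:,:,::-1])
E
```

```text
[ 520.48960297 -173.08726839  264.13340259] [ 0.00109963 -0.25374334  0.00262827]
```

View pics/end.png

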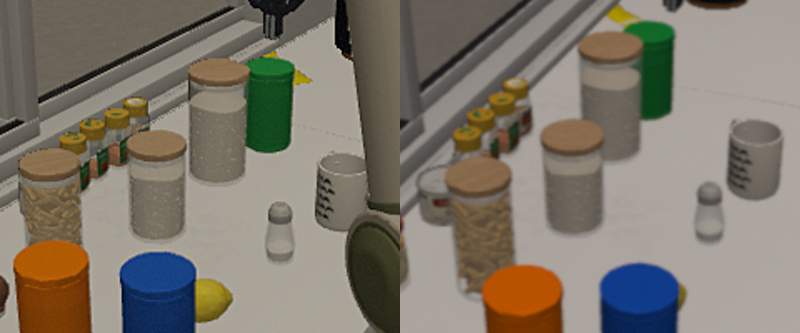

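All canisters are upright with lids seated, the mug, lemon and salt shaker look unmoved, and the arm is clear.

```bash
python3 -c "from rig import ctrl;print(ctrl.finish_job())"
```

```text
the job is handed in; nothing more can be done
None
```

I pressed the three lids home with shut fingertips in the order asked: pasta, then oats (the shortest), then rice (the tallest). I handed the job in with about 13 s on the robot's clock; the interface gave no verdict.

| Lid | Fingertip stop (mm) | Specified home height (mm) | Highest force read (N) |
|---|---|---|---|
| Pasta | 177.0 | 177 | 6.4 |
| Oats | 149.9–150.0 | 150 | 12.3 |
| Rice | 190.0 | 190 | 7.6 |

- **Lids:** each fingertip stopped at its lid's home height while the force rose. The forces are readings taken at the end of each move; the limit is 40 N.
- **Final pictures:** the canisters stand upright with their lids seated. The mug, lemon and salt shaker look unmoved, judged by eye. The arm is clear and the wrist force is about zero.
- **Disagreement:** the cameras differed by up to about 11 mm on the lid centres. I corrected the aim from a close wrist view before each press, so every press landed near the centre of its lid.

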